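# Hang the guard door of a test cabinet on its lift-off hinge

### The arm

A 6-joint arm with a two-finger parallel gripper is mounted at the origin on a cart in front of the work surface, level with it; the furniture and walls round the work are solid. World frame = base frame: x ahead of the robot, y to its left, z up, the work surface at z = 0. Lengths are in m, angles in rad, forces in N, time in s.
With the tool pointing down it reaches from about 0.275 to 0.725 m from the base axis. Payload 15.9 kg.
Tool frame: the origin (TCP) lies at the very end of the fingers, on their centre line; the grasp point (between the pads) lies r.pinch_z behind it (r.pinch_z is the distance from the TCP to the grasp point, in m); z points along the fingers, y is the line along which they close (so a half turn about z gives the same grasp; the last joint's range is limited). The gripper opens to 85 mm and grips with 20 to 120 N. Pads are 22 mm wide; open, the fingers measure 114 mm over their backs; the gripper's body (76 mm by 85 mm) begins 54 mm behind the grasp point. The pads swing forward as they close: fully open they stand 13 mm farther back than shut.
Start: joints at [1.196, 0.213, -0.034, 1.323, 0, 1.571], TCP at [0.183, 0.465, 0.231] pointing down, gripper open.
Joint ranges: [-2.98, 2.98], [-0.74, 1.72], [-1.14, 1.35], [-2.1, 2.04], [-1.57, 1.44], [-3.14, 3.14]. Speed limits (rad/s): [1.89, 1.89, 2.39, 2.57, 3.14, 3.14].

### API

Orientations are given as a rotation vector (axis times angle).
In Python, from plant import telemetry, read_camera, order, r gives the robot as it stands.
- The arm moves only by the tool apply_moves, never from a script. Its argument "motion" is a list of rows, each an object with "slide": the shift along the world's x, y, z in units of 30 mm (1.0 is 30 mm), a list of three; "delta_rot": the turn, a rotation vector about the world's x, y, z in units of 6 degrees (1.0 is 6 degrees), a list of three; "gripper": the gripper command: -1 is fully open, 1 is shut, values between are in proportion. A call has 1 to 20 rows; each row shifts and turns the commanded pose from where the row before left it; what a row does not reach is not made up. A row lasts 1/10 s, in which the tool goes at most 50 mm and 8.59 degrees, less where a joint would pass 70% of its speed; a pose out of reach is approached as far as the arm can. A call is refused whole if a number of a shift passes 1 or a number of a turn 1, either way. A call with a gripper value outside its range is refused whole. The fingers move at their own pace and stop on an object; "grip_force" is the grip in N (left out, the last holds). Time passes only in rows, so rows that do not move let the fingers close. It gives the time, the measured TCP pose, the force and the opening at its end, in the units of the state.
- telemetry.get_state(): the state, without advancing time (a new reading comes with each control period).
- read_camera(name): name is "side" or "top" or "wrist"; returns a dict with "pixels" (384x512x3 uint8, blue, green, red), "fx", "fy", "cx", "cy" (pixels), "rvec" (rotation vector, rad) and "tvec" (3), from world to camera coordinates, as OpenCV has them. Camera axes: x right, y down, z forward; pixel columns grow to the right and rows downward; lengths in m; the calibration is good to about 2 mm. A picture is of the moment at which its call begins. There is no depth.
- order.sign_off(): hands the job in, once; it reports no verdict.
The state is a dict: "time": time; "joints": joint angles; "dq": joint speeds; "joint_efforts": joint torques, N m; "position": TCP position; "ee_rot": TCP orientation; "contact_force": force on the tool from outside, world axes, zero at the start; "ft_torque": the same for the moment, N m; "width": opening from 0.0 (shut) to 1.0 (fully open).
Only numpy, scipy, OpenCV 4.12 (cv2) and the standard library are available. Lean on these libraries where they do the work, as an engineer would, in place of code of your own. Each camera call takes 0.05 s, during which the arm holds its last target. There are 200 camera calls.

### The job

The grey guard door of the small open-fronted test cabinet has been taken off and stands upright in the slotted stand. Put it back: lift it out, lower both of its hinge knuckles together, fully down, onto the two upright hinge pins at the left of the cabinet front, then swing the door fully shut and let go of it. Do not let the door fall over, and leave the other things on the bench where they are.

Things in the scene. Friction and masses are not known exactly. Their poses are not given: they have to be found in the camera images.
- door_center (a point): guard door's centre, half-way up. Grey sheet 8 (x) x 130 (y) x 120 mm (z up), 0.2 to 0.33 kg; +y points to its hinge edge, -x out of its outer face. Stands upright in the stand, lower edge 6 mm above the bench (this point at 66 mm); hung, this point is at 80 mm. The plain top edge can be gripped from above; two steel hinge knuckles sit on the +y edge
- door_knuckle (a point): on the door's knuckle axis (door x -8, y +77 mm from its centre), at the lower end of the lower knuckle, 50 mm below the door's centre; axes of the door. Knuckles: upright steel tubes, 18 mm outside, 10 mm hole, 22 mm long, open at both ends
- door_knuckle_upper (a point): the same for the upper knuckle: lower end of its tube, 75 mm above the lower one's
- door_handle (a point): middle of the door's upright bar handle: 6 mm rod, 46 mm long, standing 22 mm out from the sheet's mid-plane on the outer face; 54 mm from the door's centre towards the free (-y) edge
- cabinet: fixed grey test cabinet 200 wide (y), 120 deep (x), 150 mm high; origin under its centre, on the bench. Front face at its x = -60 mm with an opening 106 mm wide, 28 to 128 mm high. The shut door stands 1 mm in front of it, parallel, handle outward (-x); it swings out to -x about the hinge at +y. Swung out square to the front, fingers have room on both sides
- hinge_nominal (a point): NOMINAL pin axis (cabinet x -73, y +77 mm) at the lower pin's shoulder, 30 mm above the bench; axes of the cabinet. The fixed hinge rail is set in slotted holes: the REAL axis lies up to 10 mm to either side along the cabinet's y (not x); this reading does not show it, so feel or look for it. Pins: upright, 7 mm diameter, 16 mm long, tips bevelled 1.5 mm
- hinge_nominal_upper (a point): the same for the upper pin: its shoulder is 105 mm above the bench. Each pin stands on a round shoulder (radius 9, 6 mm thick); tips at 46 and 121 mm. The lower knuckle cannot pass the upper shoulder: bring the door in sideways or from the front with the knuckles' lower ends 0 to 25 mm above the tips, then lower it 16 mm to rest on the shoulders; it turns freely there
- stand: dark steel stand, fixed: base 70 (x) x 96 (y) x 6 mm, with two rails along its y, 26 mm high, forming the 11 mm slot in which the door stands; origin at the centre of its underside
- phone: bystander: opened telephone, a flat slab 67x138x8 mm; origin at the centre of its underside
- tape: bystander: roll of tape lying flat, 104 mm across, 25 mm high; origin at the centre of its underside
- plier: bystander: small pliers lying flat, 43x141x10 mm; origin at the centre of its underside
- screwdriver: bystander: small screwdriver lying on its side, 154 mm long, 19 mm thick; origin at the centre of its underside
- reel: bystander: small pale spool of braid lying flat, 44 mm across, 10 mm high; origin at the centre of its underside

How it is judged:
On the way:
1. the door hangs upright with both knuckles fully down on the pins (height (world z) of door_center between 0.076 and 0.085 m and angle between door_center's own z axis and vertical below 0.08 rad and x of door_knuckle in the frame of cabinet between -0.08 and -0.066 m and y of door_knuckle in the frame of cabinet between 0.062 and 0.092 m), for 0.2 s.
At the end, for the whole second after the job is handed in: The door hangs upright (0.08 rad) on both pins, fully down (centre 76 to 85 mm above the bench, knuckle axis within 7 mm in x, 15 mm in y of the nominal hinge place), shut parallel to the cabinet front within 0.1 rad and 10 mm, released and at rest (all of step 1 and angle between the x axis of door_center and the x axis of cabinet, either way round below 0.1 rad and x of door_center in the frame of cabinet above -0.075 m and y of door_center in the frame of cabinet below 0.02 m and linear speed of door below 0.02 m/s and angular speed of door below 0.1 rad/s); the robot touches nothing.
It fails at once if the door falls or is tipped over (more than 0.7 rad) (angle between door_center's own z axis and vertical above 0.7 rad).
It fails at once if a bystander is moved by more than 30 mm (distance of any of phone, tape, plier, screwdriver, reel from where it was at the start of the episode above 0.03 m).
It also fails if it takes over 54 s, if anything falls off the work surface, if the arm or the gripper's body presses on something with over 40 N, if the wrist force passes 120 N, or if a joint passes its speed limit or range.

## Working session

There is one attempt and no reset: what is moved stays moved. The work goes in short steps, Python scripts to look and compute and a tool call to move; the robot and the scene stay as the last step left them, time stands still between calls to the robot, and variables do not carry over. Pictures are saved under pics/ and viewed, on a budget of 10 in all, crops included, one or two more only if the job needs it, and the job is handed in when it is done.

Besides the shell and the picture viewer there is one more tool, called after "Emit:" as a command line: name --argument value ..., lists and objects as JSON in quotes. apply_moves: Moves the arm, as the interface text tells. Its arguments: {"type":"object","properties":{"motion":{"type":"array"},"grip_force":{"type":"number"}},"required":["motion"]}

```bash
ls; mkdir -p pics
cat > h.py <<'E'
import numpy as np, cv2
from plant import telemetry, read_camera, order, r
def cam(n):
    c=read_camera(n); c['R']=cv2.Rodrigues(np.array(c['rvec'],float))[0]; c['t']=np.array(c['tvec'],float).ravel()
    c['K']=np.array([[c['fx'],0,c['cx']],[0,c['fy'],c['cy']],[0,0,1.]]); return c
def ray(c,u,v):
    d=c['R'].T@np.linalg.inv(c['K'])@np.array([u,v,1.]); return -c['R'].T@c['t'], d
def onz(c,u,v,z):
    o,d=ray(c,u,v); return o+d*(z-o[2])/d[2]
def proj(c,p):
    q=c['R']@np.array(p)+c['t']; q=c['K']@q; return q[:2]/q[2]
def tri(c1,a,c2,b):
    o1,d1=ray(c1,*a);o2,d2=ray(c2,*b)
    s=np.linalg.lstsq(np.c_[d1,-d2],o2-o1,rcond=None)[0]
    p,q=o1+d1*s[0],o2+d2*s[1]; return (p+q)/2,np.linalg.norm(p-q)
E
python3 - <<'E'
from h import *
for n in ['top','side']:
    c=cam(n); cv2.imwrite(f'pics/{n}1.png',cv2.resize(c['pixels'],(800,600),interpolation=cv2.INTER_CUBIC)); print(n,-c['R'].T@c['t'],c['R'][2],c['fx'])
print(telemetry.get_state(),r.pinch_z)
E
```

```text
pics
top [0.46266982 0.03810819 0.95511597] [ 0.0788509  -0.01926052 -0.99670034] 348.1696735041485
side [0.51204778 0.8135208  0.59255711] [ 0.04102399 -0.8409927  -0.53948894] 407.0870525229822
{'time': 0.1, 'joints': array([ 1.19600897e+00,  2.13299798e-01, -3.49624698e-02,  1.32351118e+00,
        3.20078478e-05,  1.57079978e+00]), 'dq': array([ 0.00118738,  0.00026135,  0.00188207,  0.00072229, -0.00098357,
        0.00082863]), 'joint_efforts': array([ 2.33281222e-03, -6.87245965e+01,  4.87806845e+01,  1.20528878e-02,
        1.00302623e-04, -1.30885348e-05]), 'position': array([0.18291855, 0.46501839, 0.23088267]), 'ee_rot': array([-5.85240570e-01, -3.08638208e+00,  1.49852358e-03]), 'contact_force': array([0.43057126, 0.26097448, 0.25451526]), 'ft_torque': array([0.02583219, 0.01651187, 0.05126204]), 'width': 0.9972884578940602} 0.0187
```

View pics/top1.png

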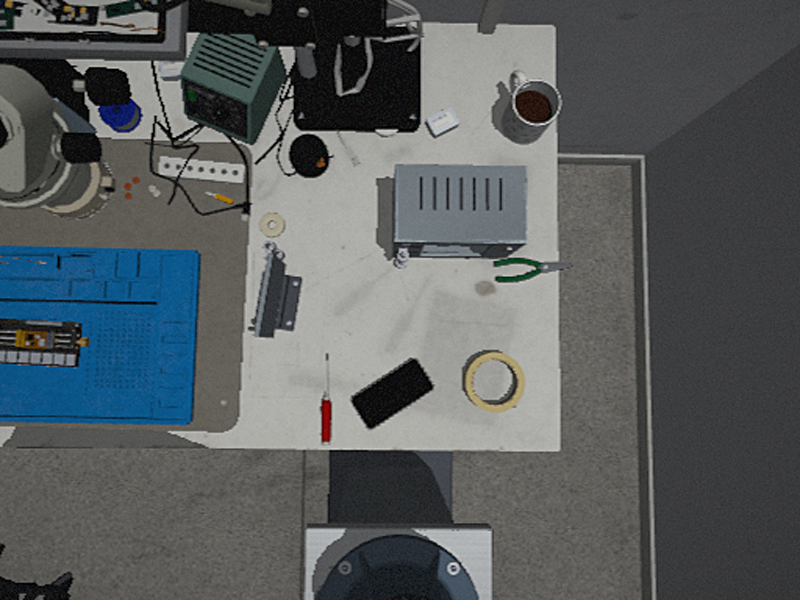

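View pics/side1.png

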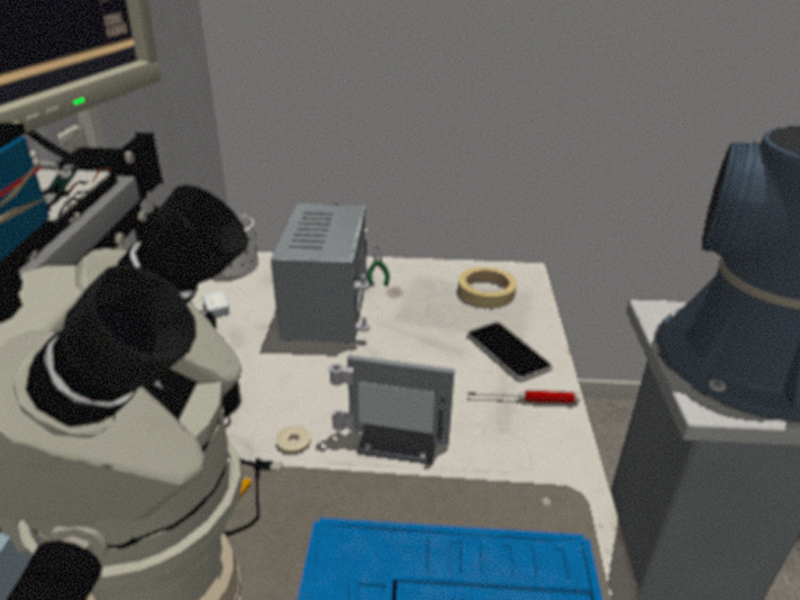

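The top view shows the cabinet at (460,210) with its front towards the robot and the hinge near (402,258). The door stands in its stand at about (272,295). Next I'll zoom in on both and compute positions.

Run:
```python
from h import *
T=cam('top');S=cam('side')
s=1.5625
print('axes', [proj(T,p)*s for p in ([0,0,0],[.5,0,0],[.5,.1,0],[.183,.465,.23])])
for n,p,z in [('cabFL',(395,245),.15),('cabFR',(526,245),.15),('cabBL',(396,165),.15),('cabBR',(526,165),.15),('hinge',(402,256),.12),('doorfree',(258,333),.126),('doorhinge',(272,252),.126),('reel',(272,224),.01),('sd',(326,400),.01),('phone',(392,393),.01)]:
    print(n,onz(T,p[0]/s,p[1]/s,z).round(4))
def crop(c,x0,y0,x1,y1,f): return cv2.resize(c['pixels'][y0:y1,x0:x1],None,fx=f,fy=f,interpolation=cv2.INTER_CUBIC)
a=crop(T,150,145,210,220,8)  # 480x600
b=crop(T,240,95,345,170,3)
cv2.imwrite('pics/a.png',np.hstack([a,np.vstack([b,np.zeros((375,315,3),np.uint8)])]))
a=crop(S,205,222,300,300,5); b=crop(S,170,125,245,225,4)
H=max(a.shape[0],b.shape[0]); pad=lambda i:np.pad(i,((0,H-i.shape[0]),(0,0),(0,0)))
o=np.hstack([pad(a),pad(b)]);print(o.shape);cv2.imwrite('pics/b.png',o)
```

```text
axes [array([397.03445808, 619.31887629]), array([400.03778988, 322.44239508]), array([343.03382254, 321.73024522]), array([ 39.71363815, 559.95271924])]
cabFL [0.61   0.0147 0.15  ]
cabFR [ 0.613  -0.1825  0.15  ]
cabBL [0.7326 0.0145 0.15  ]
cabBR [ 0.7362 -0.1835  0.15  ]
hinge [0.5984 0.0028 0.12  ]
doorfree [0.4764 0.2201 0.126 ]
doorhinge [0.6006 0.2025 0.126 ]
reel [0.6695 0.227  0.01  ]
sd [0.3651 0.126  0.01  ]
phone [0.3781 0.013  0.01  ]
(400, 775, 3)
```

View pics/a.png

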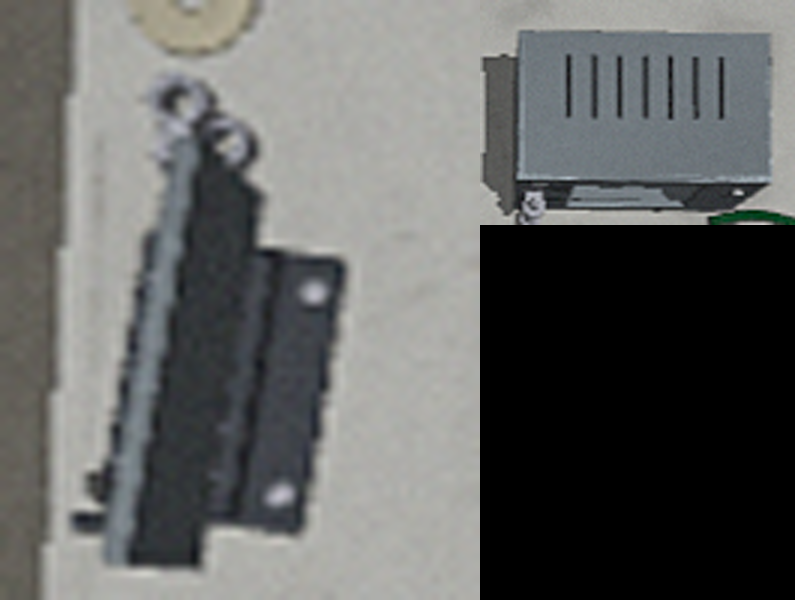

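View pics/b.png

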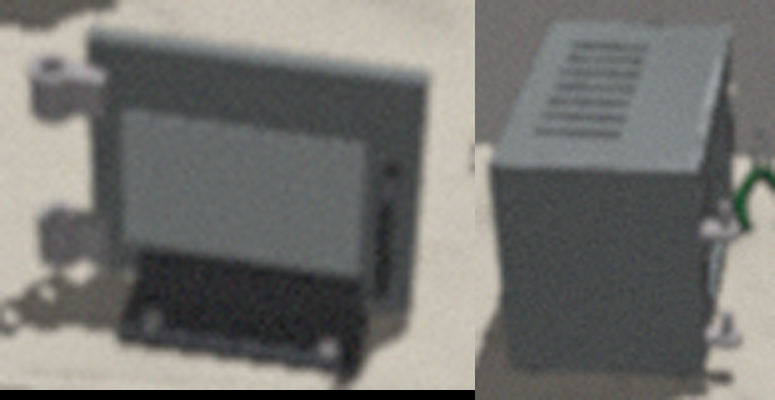

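The door's outer face, with the handle, points to world +y and its hinge edge points to +x. That makes its yaw about -98°, close to the open hanging pose of -90°. Now I'll triangulate the points across both views.

Run:
```python
from h import *
T=cam('top');S=cam('side')
t=lambda u,v:(150+u/8,145+v/8); s=lambda u,v:(205+u/5,222+v/5)
tb=lambda u,v:(240+(u-480)/3,95+v/3); sb=lambda u,v:(170+(u-475)/4,125+v/4)
for n,a,b,z in [('kn_up_top .113',t(182,97),s(52,65),.113),('kn_lo_top .038',t(228,140),s(62,210),.038),('edgeH .126',t(185,150),s(92,32),.126),('edgeF .126',t(118,560),s(425,75),.126),('pin up tip .121',tb(532,200),sb(726,205),.121)]:
    p,e=tri(T,a,S,b); print(n,p.round(4),'gap',round(e,4),'topplane',onz(T,*a,z)[:2].round(4),'sideplane',onz(S,*b,z)[:2].round(4))
g=cv2.cvtColor(T['pixels'],cv2.COLOR_BGR2GRAY)
# cabinet roof: bluish-grey region
hsv=cv2.cvtColor(T['pixels'],cv2.COLOR_BGR2HSV)
roi=np.zeros_like(g);roi[98:160,248:342]=1
m=((hsv[...,1]>30)&(g>85)&(g<170)&(roi>0)).astype(np.uint8)
m=cv2.morphologyEx(m,cv2.MORPH_CLOSE,np.ones((9,9)))
ct=max(cv2.findContours(m,0,2)[0],key=cv2.contourArea)
W=np.array([onz(T,*q[0],.15)[:2] for q in ct]).astype(np.float32)
rc=cv2.minAreaRect(W);print('roof',rc,cv2.boxPoints(rc).round(4))
```

```text
kn_up_top .113 [0.6131 0.2094 0.1092] gap 0.0011 topplane [0.6129 0.2086] sideplane [0.6118 0.2143]
kn_lo_top .038 [0.612  0.2087 0.0352] gap 0.0012 topplane [0.6122 0.2082] sideplane [0.611  0.2119]
edgeH .126 [0.5963 0.2054 0.1225] gap 0.0022 topplane [0.5946 0.2046] sideplane [0.5968 0.2098]
edgeF .126 [0.4721 0.2217 0.1222] gap 0.0002 topplane [0.472  0.2208] sideplane [0.4725 0.2265]
pin up tip .121 [0.6019 0.0027 0.1191] gap 0.0039 topplane [0.6035 0.0028] sideplane [0.5995 0.0064]
roof ((0.6698257327079773, -0.08156059682369232), (0.12719757854938507, 0.19809338450431824), 0.996243417263031) [[ 0.6045  0.0164]
 [ 0.608  -0.1817]
 [ 0.7351 -0.1795]
 [ 0.7317  0.0186]]
```

Emit:
apply_moves --motion '[{"slide": [0.9, -0.65, 0], "delta_rot": [0, 0, 0.18], "gripper": -1}, {"slide": [0.9, -0.65, 0], "delta_rot": [0, 0, 0.18], "gripper": -1}, {"slide": [0.9, -0.65, 0], "delta_rot": [0, 0, 0.18], "gripper": -1}, {"slide": [0.9, -0.65, 0], "delta_rot": [0, 0, 0.18], "gripper": -1}, {"slide": [0.9, -0.65, 0], "delta_rot": [0, 0, 0.18], "gripper": -1}, {"slide": [0.9, -0.65, 0], "delta_rot": [0, 0, 0.18], "gripper": -1}, {"slide": [0.9, -0.65, 0], "delta_rot": [0, 0, 0.18], "gripper": -1}, {"slide": [0.9, -0.65, 0], "delta_rot": [0, 0, 0.18], "gripper": -1}, {"slide": [0.9, -0.65, 0], "delta_rot": [0, 0, 0.18], "gripper": -1}, {"slide": [0.9, -0.65, 0], "delta_rot": [0, 0, 0.18], "gripper": -1}, {"slide": [0.9, -0.65, 0], "delta_rot": [0, 0, 0.18], "gripper": -1}, {"slide": [0.9, -0.65, 0], "delta_rot": [0, 0, 0.18], "gripper": -1}, {"slide": [0.9, -0.65, 0], "delta_rot": [0, 0, 0.18], "gripper": -1}, {"slide": [0, 0, 0], "delta_rot": [0, 0, 0], "gripper": -1}, {"slide": [0, 0, 0], "delta_rot": [0, 0, 0], "gripper": -1}]'

```text
time: 1.8
position: [0.5342, 0.2113, 0.2309]
ee_rot: [-0.206, -3.134, 0.0]
contact_force: [-0.8, 0.0, -0.1]
width: 1.0
```

Run:
```python
from h import *
W=cam('wrist'); cv2.imwrite('pics/w1.png',cv2.resize(W['pixels'],(800,600)))
print(-W['R'].T@W['t'],W['R'],W['fx'],telemetry.get_state()['position'],telemetry.get_state()['ee_rot'])
```

```text
[0.45681027 0.22196086 0.37295907] [[ 1.31525588e-01  9.91312732e-01 -2.95473505e-04]
 [ 9.44162533e-01 -1.25178943e-01  3.04774251e-01]
 [ 3.02089608e-01 -4.03645876e-02 -9.52424574e-01]] 328.46283960411284 [0.53377151 0.21184979 0.23113488] [-2.04412441e-01 -3.13442642e+00  2.66773235e-06]
```

View pics/w1.png

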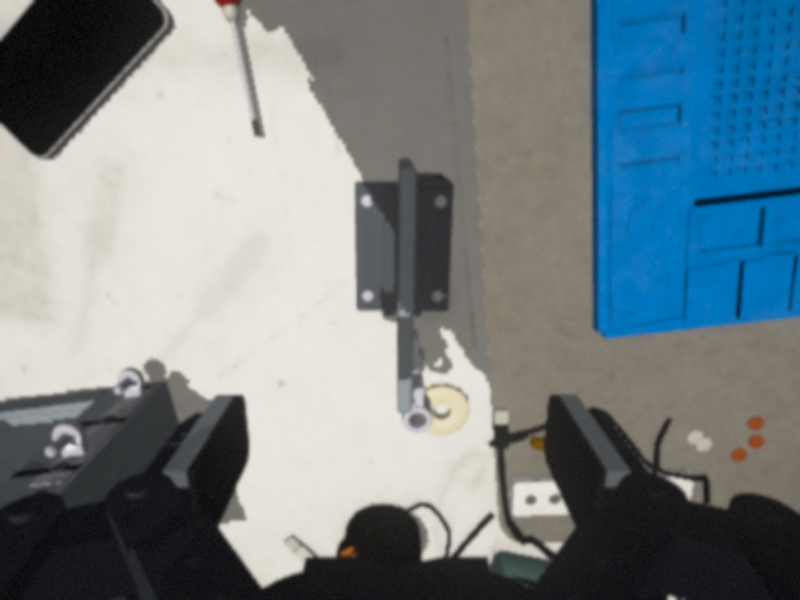

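The wrist view shows the door edge centred and parallel to the fingers at x≈405, with its upper knuckle at (417,419). The hinge pins are at (67,437) upper and (130,380) lower. I'll lower and grip, and measure the pins from this view.

Run:
```python
from h import *
W=cam('wrist'); s=1.5625
for n,p,z in [('knu',(417,418),.113),('edgeF',(407,162),.126),('edgeH',(404,408),.126),('up shoulder',(67,438),.105),('lo shoulder',(130,381),.030)]:
    print(n,onz(W,p[0]/s,p[1]/s,z).round(4))
np.save('w1.npy',W['pixels'])
c=W['pixels'][225:305,15:115]; cv2.imwrite('pics/w1c.png',cv2.resize(c,None,fx=7,fy=7,interpolation=cv2.INTER_CUBIC))
```

```text
knu [0.6111 0.2142 0.113 ]
edgeF [0.4686 0.2259 0.126 ]
edgeH [0.5964 0.2083 0.126 ]
up shoulder [0.602 0.004 0.105]
lo shoulder [0.602  0.0048 0.03  ]
```

View pics/w1c.png

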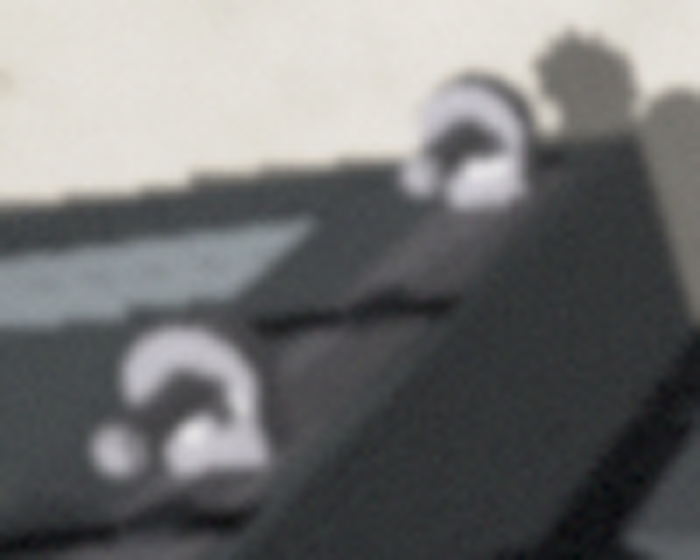

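Emit:
apply_moves --motion '[{"slide": [0, 0, -0.9], "delta_rot": [0, 0, 0], "gripper": -1}, {"slide": [0, 0, -0.9], "delta_rot": [0, 0, 0], "gripper": -1}, {"slide": [0, 0, -0.9], "delta_rot": [0, 0, 0], "gripper": -1}, {"slide": [0, 0, -0.9], "delta_rot": [0, 0, 0], "gripper": -1}, {"slide": [0, 0, -0.7], "delta_rot": [0, 0, 0], "gripper": -1}, {"slide": [0, 0, 0], "delta_rot": [0, 0, 0], "gripper": -1}, {"slide": [0, 0, 0], "delta_rot": [0, 0, 0], "gripper": 0.3}, {"slide": [0, 0, 0], "delta_rot": [0, 0, 0], "gripper": 0.5}, {"slide": [0, 0, 0], "delta_rot": [0, 0, 0], "gripper": 0.6}, {"slide": [0, 0, 0], "delta_rot": [0, 0, 0], "gripper": 0.8}, {"slide": [0, 0, 0], "delta_rot": [0, 0, 0], "gripper": 1}, {"slide": [0, 0, 0], "delta_rot": [0, 0, 0], "gripper": 1}, {"slide": [0, 0, 0], "delta_rot": [0, 0, 0], "gripper": 1}, {"slide": [0, 0, 0], "delta_rot": [0, 0, 0], "gripper": 1}]' --grip_force 60

```text
time: 3.3
position: [0.5344, 0.2126, 0.1028]
ee_rot: [0.203, 3.134, 0.003]
contact_force: [0.5, 5.6, 3.6]
width: 0.078
```

Emit:
apply_moves --motion '[{"slide": [0, 0, 0.2], "delta_rot": [0, 0, 0], "gripper": 1}, {"slide": [0, 0, 0.3], "delta_rot": [0, 0, 0], "gripper": 1}, {"slide": [0, 0, 0.3], "delta_rot": [0, 0, 0], "gripper": 1}, {"slide": [0, 0, 0.3], "delta_rot": [0, 0, 0], "gripper": 1}, {"slide": [0, 0, 0.3], "delta_rot": [0, 0, 0], "gripper": 1}, {"slide": [0, 0, 0], "delta_rot": [0, 0, 0], "gripper": 1}, {"slide": [-0.15, -0.4, 0], "delta_rot": [0, 0, 0.07], "gripper": 1}, {"slide": [-0.25, -0.8, 0], "delta_rot": [0, 0, 0.14], "gripper": 1}, {"slide": [-0.25, -0.8, 0], "delta_rot": [0, 0, 0.14], "gripper": 1}, {"slide": [-0.25, -0.8, 0], "delta_rot": [0, 0, 0.14], "gripper": 1}, {"slide": [-0.25, -0.8, 0], "delta_rot": [0, 0, 0.14], "gripper": 1}, {"slide": [-0.25, -0.8, 0], "delta_rot": [0, 0, 0.14], "gripper": 1}, {"slide": [-0.25, -0.8, 0], "delta_rot": [0, 0, 0.14], "gripper": 1}, {"slide": [-0.25, -0.8, 0], "delta_rot": [0, 0, 0.14], "gripper": 1}, {"slide": [-0.25, -0.8, 0], "delta_rot": [0, 0, 0.14], "gripper": 1}, {"slide": [-0.15, -0.4, 0], "delta_rot": [0, 0, 0.07], "gripper": 1}, {"slide": [0, 0, 0], "delta_rot": [0, 0, 0], "gripper": 1}, {"slide": [0, 0, 0], "delta_rot": [0, 0, 0], "gripper": 1}, {"slide": [0, 0, 0], "delta_rot": [0, 0, 0], "gripper": 1}]'

```text
time: 5.2
position: [0.465, -0.0039, 0.1442]
ee_rot: [0.004, -3.141, -0.0]
contact_force: [-0.6, -0.1, -1.3]
width: 0.08
```

Run:
```python
from h import *
W=cam('wrist');st=telemetry.get_state();print(st['position'],st['ee_rot'],st['width'])
cv2.imwrite('pics/w2.png',cv2.resize(W['pixels'][200:384,130:376],None,fx=3.2,fy=3.2,interpolation=cv2.INTER_CUBIC))
for p,z in [((.465+.077,.004,),.155),((.602,.004),.121),((.602,.004),.046)]: print(proj(W,[*p,z]))
T=cam('top');S=cam('side');np.savez('n2.npz',T=T['pixels'],S=S['pixels'],W=W['pixels'])
```

```text
[ 0.46505694 -0.00376176  0.14416941] [ 4.34974776e-03 -3.14142567e+00 -9.31346049e-05] 0.08021824237186362
[267.52038317 397.33864243]
[264.14788758 419.51503937]
[261.53373563 338.75650738]
```

View pics/w2.png

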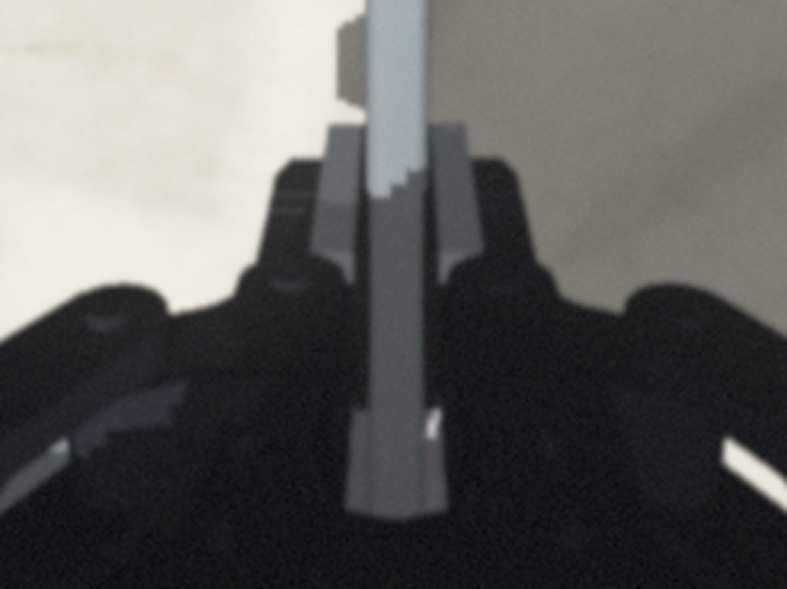

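The wrist view shows the door gripped square and vertical, but the gripper hides the knuckles and pins. The side view is next.

Run:
```python
from h import *
S=cam('side');d=np.load('n2.npz')['S']
for p in [(.602,.004,.121),(.602,.004,.046),(.542,.004,.155),(.542,.004,.08)]: print(proj(S,p))
cv2.imwrite('pics/s2.png',cv2.resize(d[160:250,205:305],None,fx=6.6,fy=6.6,interpolation=cv2.INTER_CUBIC))
```

```text
[231.78428231 175.68267991]
[232.29416113 202.68612422]
[258.03971164 163.66113008]
[257.45237868 191.75809559]
```

View pics/s2.png

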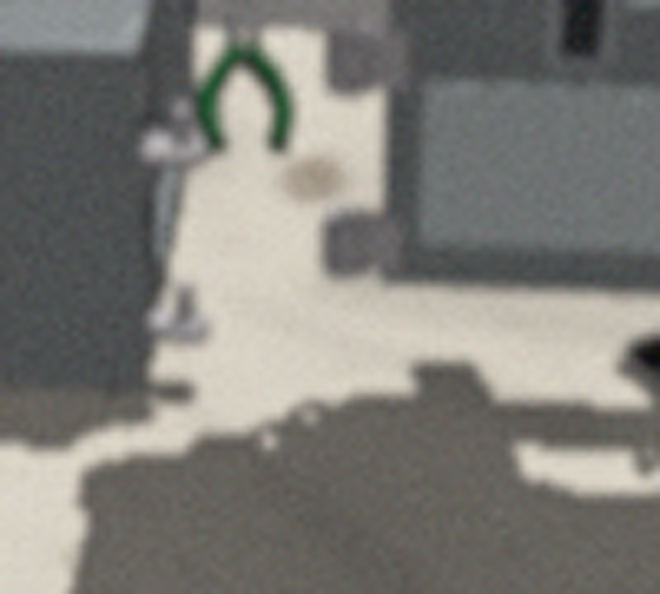

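Run:
```python
from h import *
W=cam('wrist');T=cam('top');S=cam('side')
# wrist pose at the w1 view: known camera extrinsics printed then
R1=np.array([[1.31525588e-01,9.91312732e-01,-2.95473505e-04],[9.44162533e-01,-1.25178943e-01,3.04774251e-01],[3.02089608e-01,-4.03645876e-02,-9.52424574e-01]])
C=np.array([0.45681027,0.22196086,0.37295907]); W1=dict(W,R=R1,t=-R1@C)
for n,p,z in [('utip',(120,450),.1205),('ltip',(418,180),.0455),('ush',(193,400),.105),('lsh',(475,142),.030)]:
    print('wrist',n,onz(W1,15+p[0]/7,225+p[1]/7,z)[:2].round(4))
q=lambda u,v:(205+u/6.6,160+v/6.6)
for n,p,z in [('utip',(181,104),.1205),('ltip',(185,290),.0455),('ush',(172,147),.103),('lsh',(178,325),.028)]:
    print('side',n,onz(S,*q(*p),z)[:2].round(4))
# knuckle silhouettes: bottom edge front point is y+9mm on bottom rim, top edge back point y-9mm on top rim
for n,b,t,z in [('up',(355,92),(355,30),.1324),('lo',(352,275),(350,212),.0574)]:
    print('side kn',n,(onz(S,*q(*b),z)[:2]-[0,.009]).round(4),(onz(S,*q(*t),z+.022)[:2]+[0,.009]).round(4))
g=np.load('w1.npy')
c=T['pixels'][100:175,248:290]
d=cv2.resize(c,None,fx=8,fy=8,interpolation=cv2.INTER_CUBIC)
s2=cv2.resize(S['pixels'][162:222,225:275],None,fx=8,fy=8,interpolation=cv2.INTER_CUBIC)
H=600;o=np.hstack([d[:600],np.pad(s2,((0,600-s2.shape[0]),(0,0),(0,0)))]);print(o.shape);cv2.imwrite('pics/t3.png',o)
```

```text
wrist utip [0.6013 0.0037]
wrist ltip [0.6026 0.0024]
wrist ush [0.604  0.0026]
wrist lsh [0.6039 0.0034]
side utip [0.6006 0.0034]
side ltip [0.5998 0.0085]
side ush [0.604  0.0037]
side lsh [0.6029 0.0058]
side kn up [0.5396 0.002 ] [0.5402 0.0159]
side kn lo [0.5391 0.003 ] [0.5406 0.0135]
(600, 736, 3)
```

View pics/t3.png

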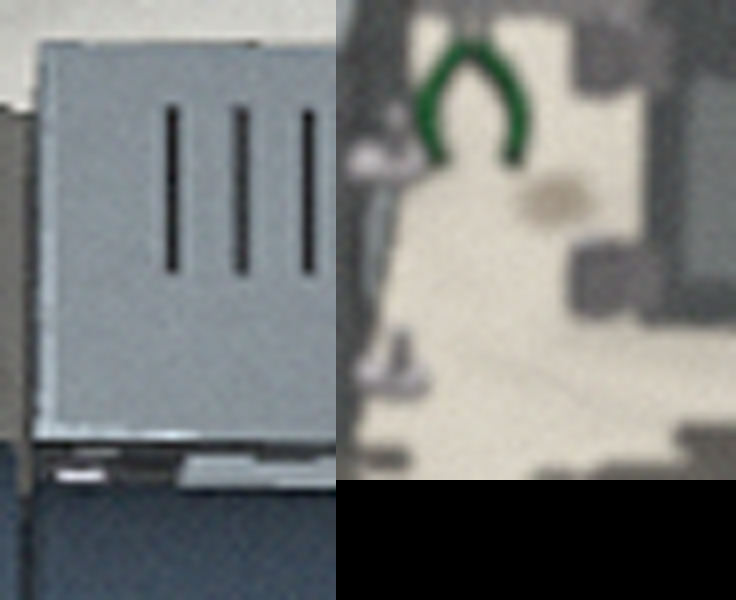

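Emit:
apply_moves --motion '[{"slide": [0.26, -0.01, 0], "delta_rot": [0, 0, 0], "gripper": 1}, {"slide": [0.26, -0.01, 0], "delta_rot": [0, 0, 0], "gripper": 1}, {"slide": [0.26, -0.01, 0], "delta_rot": [0, 0, 0], "gripper": 1}, {"slide": [0.26, -0.01, 0], "delta_rot": [0, 0, 0], "gripper": 1}, {"slide": [0.26, -0.01, 0], "delta_rot": [0, 0, 0], "gripper": 1}, {"slide": [0.26, -0.01, 0], "delta_rot": [0, 0, 0], "gripper": 1}, {"slide": [0.26, -0.01, 0], "delta_rot": [0, 0, 0], "gripper": 1}, {"slide": [0.2, -0.01, 0], "delta_rot": [0, 0, 0], "gripper": 1}, {"slide": [0, 0, -0.1], "delta_rot": [0, 0, 0], "gripper": 1}, {"slide": [0, 0, -0.1], "delta_rot": [0, 0, 0], "gripper": 1}, {"slide": [0, 0, 0], "delta_rot": [0, 0, 0], "gripper": 1}, {"slide": [0, 0, 0], "delta_rot": [0, 0, 0], "gripper": 1}]'

```text
time: 6.75
position: [0.5253, -0.0066, 0.1382]
ee_rot: [0.003, -3.141, -0.0]
contact_force: [0.0, -0.6, -2.6]
width: 0.077
```

Run:
```python
from h import *
S=cam('side');st=telemetry.get_state();print(st['position'],st['contact_force'],st['ft_torque'])
cv2.imwrite('pics/s4.png',cv2.resize(S['pixels'][150:225,210:270],None,fx=8,fy=8,interpolation=cv2.INTER_CUBIC))
```

```text
[ 0.52542071 -0.00662206  0.13836924] [-0.14891123 -0.20510007 -3.36003451] [-0.03076004  0.06554792  0.01818611]
```

View pics/s4.png

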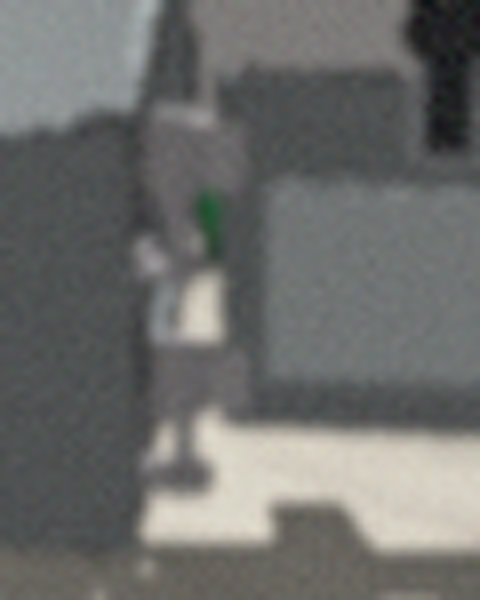

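The side view shows the lower knuckle, centred at u≈185, directly above the pin at u≈185. Now I'll lower slowly and watch the force.

Emit:
apply_moves --motion '[{"slide": [0, 0, -0.06], "delta_rot": [0, 0, 0], "gripper": 1}, {"slide": [0, 0, -0.06], "delta_rot": [0, 0, 0], "gripper": 1}, {"slide": [0, 0, -0.06], "delta_rot": [0, 0, 0], "gripper": 1}, {"slide": [0, 0, -0.06], "delta_rot": [0, 0, 0], "gripper": 1}, {"slide": [0, 0, 0], "delta_rot": [0, 0, 0], "gripper": 1}]'

```text
time: 7.3
position: [0.5255, -0.0066, 0.1308]
ee_rot: [0.003, -3.141, -0.0]
contact_force: [-0.7, 0.6, -2.8]
width: 0.078
```

Emit:
apply_moves --motion '[{"slide": [0, 0, -0.06], "delta_rot": [0, 0, 0], "gripper": 1}, {"slide": [0, 0, -0.06], "delta_rot": [0, 0, 0], "gripper": 1}, {"slide": [0, 0, 0], "delta_rot": [0, 0, 0], "gripper": 1}]'

```text
time: 7.6
position: [0.5255, -0.0066, 0.1272]
ee_rot: [0.003, -3.141, -0.0]
contact_force: [0.1, 0.2, -2.3]
width: 0.084
```

Emit:
apply_moves --motion '[{"slide": [0, 0, -0.06], "delta_rot": [0, 0, 0], "gripper": 1}, {"slide": [0, 0, -0.06], "delta_rot": [0, 0, 0], "gripper": 1}, {"slide": [0, 0, -0.06], "delta_rot": [0, 0, 0], "gripper": 1}, {"slide": [0, 0, -0.06], "delta_rot": [0, 0, 0], "gripper": 1}, {"slide": [0, 0, -0.05], "delta_rot": [0, 0, 0], "gripper": 1}, {"slide": [0, 0, -0.03], "delta_rot": [0, 0, 0], "gripper": 1}, {"slide": [0, 0, 0], "delta_rot": [0, 0, 0], "gripper": 1}]'

```text
time: 8.3
position: [0.5256, -0.0066, 0.1177]
ee_rot: [0.003, -3.141, 0.0]
contact_force: [-1.6, -0.7, -2.9]
width: 0.076
```

Emit:
apply_moves --motion '[{"slide": [0, 0, -0.03], "delta_rot": [0, 0, 0], "gripper": 1}, {"slide": [0, 0, -0.03], "delta_rot": [0, 0, 0], "gripper": 1}, {"slide": [0, 0, 0], "delta_rot": [0, 0, 0], "gripper": 1}]'

```text
time: 8.6
position: [0.5255, -0.0067, 0.1166]
ee_rot: [-0.003, 3.141, -0.0]
contact_force: [-7.2, -0.5, 6.5]
width: 0.083
```

Run:
```python
from h import *
S=cam('side');st=telemetry.get_state();print(st['position'],st['contact_force'],st['ft_torque'])
cv2.imwrite('pics/s5.png',cv2.resize(S['pixels'][150:225,210:270],None,fx=8,fy=8,interpolation=cv2.INTER_CUBIC))
```

```text
[ 0.52546963 -0.00666838  0.11654645] [-8.14577857 -0.47711682  8.19421162] [-0.11150757  1.35038361  0.0589478 ]
```

View pics/s5.png

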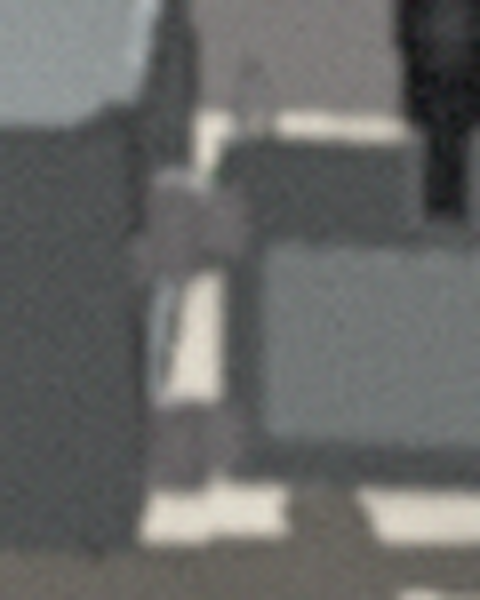

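The door is seated: TCP z is 0.1166 against the 0.1168 I expected, there is an 8 N upward reaction, and the picture shows both knuckles on their shoulders. Next I'll release and rise.

Emit:
apply_moves --motion '[{"slide": [0, 0, 0.02], "delta_rot": [0, 0, 0], "gripper": 0.8}, {"slide": [0, 0, 0], "delta_rot": [0, 0, 0], "gripper": 0.5}, {"slide": [0, 0, 0], "delta_rot": [0, 0, 0], "gripper": 0.2}, {"slide": [0, 0, 0], "delta_rot": [0, 0, 0], "gripper": 0}, {"slide": [0, 0, 0], "delta_rot": [0, 0, 0], "gripper": 0}, {"slide": [0, 0, 0.3], "delta_rot": [0, 0, 0], "gripper": 0}, {"slide": [0, 0, 0.6], "delta_rot": [0, 0, 0], "gripper": 0}, {"slide": [0, 0, 0.8], "delta_rot": [0, 0, 0], "gripper": 0}, {"slide": [0, 0, 0.8], "delta_rot": [0, 0, 0], "gripper": 0}, {"slide": [0, 0, 0.5], "delta_rot": [0, 0, 0], "gripper": 0}, {"slide": [0, 0, 0], "delta_rot": [0, 0, 0], "gripper": 1}, {"slide": [0, 0, 0], "delta_rot": [0, 0, 0], "gripper": 1}, {"slide": [0, 0, 0], "delta_rot": [0, 0, 0], "gripper": 1}, {"slide": [0, 0, 0], "delta_rot": [0, 0, 0], "gripper": 1}, {"slide": [0, 0, 0], "delta_rot": [0, 0, 0], "gripper": 1}]'

```text
time: 10.15
position: [0.5253, -0.0066, 0.2062]
ee_rot: [0.003, -3.141, 0.0]
contact_force: [-0.4, -0.9, -0.4]
width: -0.001
```

Run:
```python
from h import *
st=telemetry.get_state();print(st['position'],st['joints'],st['contact_force'],st['width'])
S=cam('side');T=cam('top')
a=cv2.resize(S['pixels'][130:230,200:320],None,fx=4,fy=4,interpolation=cv2.INTER_CUBIC)
b=cv2.resize(T['pixels'][130:230,230:310],None,fx=4,fy=4,interpolation=cv2.INTER_CUBIC)
cv2.imwrite('pics/s6.png',np.hstack([a,b]))
hx,hy=.6025,.0014;prev=None
for th in range(170,271,10):
    t=np.radians(th);dx=np.array([np.cos(t),np.sin(t)]);n=np.array([dx[1],-dx[0]])
    d=.0145*abs(n[1])+.011*abs(n[0])-.004
    p=np.array([hx,hy])+.09*dx+d*n; print(th,p.round(4),None if prev is None else ((p-prev)/.03).round(2));prev=p
```

```text
[ 0.52533941 -0.00662934  0.20616503] [-1.26073575e-02  2.71671097e-01 -2.17644359e-02  1.27832706e+00
 -1.85257662e-05 -1.48007410e-02] [-0.42917769 -0.89193904 -0.43694846] -0.0006846363896289933
170 [0.516 0.029] None
180 [0.5125 0.0119] [-0.12 -0.57]
190 [ 0.5118 -0.0022] [-0.02 -0.47]
200 [ 0.5133 -0.0168] [ 0.05 -0.49]
210 [ 0.5175 -0.0314] [ 0.14 -0.49]
220 [ 0.5244 -0.0456] [ 0.23 -0.47]
230 [ 0.5341 -0.0587] [ 0.32 -0.44]
240 [ 0.5464 -0.0702] [ 0.41 -0.38]
250 [ 0.5611 -0.0793] [ 0.49 -0.31]
260 [ 0.5777 -0.0856] [ 0.55 -0.21]
270 [ 0.5955 -0.0886] [ 0.59 -0.1 ]
```

View pics/s6.png

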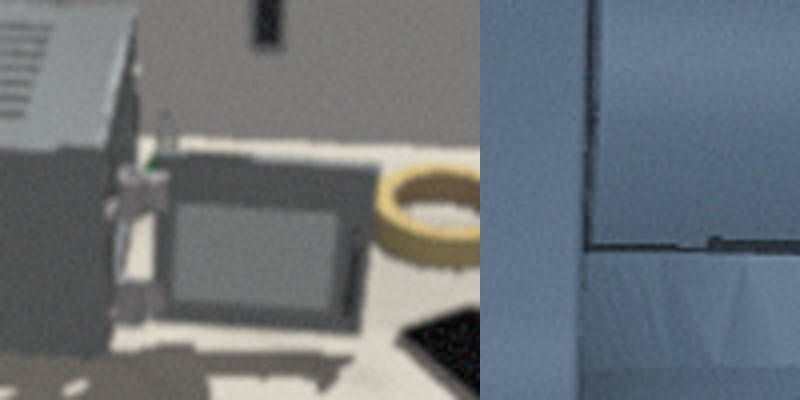

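The door hangs free on both knuckles, still about square to the front. The closed fingers will go to its outer (+y) side and down.

Emit:
apply_moves --motion '[{"slide": [-0.1, 0.55, 0], "delta_rot": [0, 0, 0], "gripper": 1}, {"slide": [-0.1, 0.55, 0], "delta_rot": [0, 0, 0], "gripper": 1}, {"slide": [-0.1, 0.55, 0], "delta_rot": [0, 0, 0], "gripper": 1}, {"slide": [-0.1, 0.55, 0], "delta_rot": [0, 0, 0], "gripper": 1}, {"slide": [0, 0, -0.84], "delta_rot": [0, 0, 0], "gripper": 1}, {"slide": [0, 0, -0.84], "delta_rot": [0, 0, 0], "gripper": 1}, {"slide": [0, 0, -0.84], "delta_rot": [0, 0, 0], "gripper": 1}, {"slide": [0, 0, -0.84], "delta_rot": [0, 0, 0], "gripper": 1}, {"slide": [0, -0.4, 0], "delta_rot": [0, 0, 0], "gripper": 1}, {"slide": [0, -0.4, 0], "delta_rot": [0, 0, 0], "gripper": 1}, {"slide": [0, -0.4, 0], "delta_rot": [0, 0, 0], "gripper": 1}, {"slide": [0, -0.3, 0], "delta_rot": [0, 0, 0], "gripper": 1}, {"slide": [0, 0, 0], "delta_rot": [0, 0, 0], "gripper": 1}]'

```text
time: 11.55
position: [0.5141, 0.0129, 0.1068]
ee_rot: [-0.001, 3.14, -0.0]
contact_force: [-0.6, 1.5, -0.6]
width: 0.001
```

Emit:
apply_moves --motion '[{"slide": [-0.01, -0.16, 0], "delta_rot": [0, 0, 0], "gripper": 1}, {"slide": [-0.01, -0.16, 0], "delta_rot": [0, 0, 0], "gripper": 1}, {"slide": [-0.01, -0.16, 0], "delta_rot": [0, 0, 0], "gripper": 1}, {"slide": [0.02, -0.16, 0], "delta_rot": [0, 0, 0], "gripper": 1}, {"slide": [0.02, -0.16, 0], "delta_rot": [0, 0, 0], "gripper": 1}, {"slide": [0.02, -0.16, 0], "delta_rot": [0, 0, 0], "gripper": 1}, {"slide": [0.05, -0.16, 0], "delta_rot": [0, 0, 0], "gripper": 1}, {"slide": [0.05, -0.16, 0], "delta_rot": [0, 0, 0], "gripper": 1}, {"slide": [0.05, -0.16, 0], "delta_rot": [0, 0, 0], "gripper": 1}, {"slide": [0.08, -0.16, 0], "delta_rot": [0, 0, 0], "gripper": 1}, {"slide": [0.08, -0.16, 0], "delta_rot": [0, 0, 0], "gripper": 1}, {"slide": [0.08, -0.16, 0], "delta_rot": [0, 0, 0], "gripper": 1}, {"slide": [0.11, -0.15, 0], "delta_rot": [0, 0, 0], "gripper": 1}, {"slide": [0.11, -0.15, 0], "delta_rot": [0, 0, 0], "gripper": 1}, {"slide": [0.11, -0.15, 0], "delta_rot": [0, 0, 0], "gripper": 1}, {"slide": [0.14, -0.13, 0], "delta_rot": [0, 0, 0], "gripper": 1}, {"slide": [0.14, -0.13, 0], "delta_rot": [0, 0, 0], "gripper": 1}, {"slide": [0.14, -0.13, 0], "delta_rot": [0, 0, 0], "gripper": 1}]'

```text
time: 13.35
position: [0.5491, -0.0687, 0.1059]
ee_rot: [0.004, -3.142, -0.0]
contact_force: [0.7, 1.2, -0.4]
width: 0.003
```

Emit:
apply_moves --motion '[{"slide": [0.16, -0.1, 0], "delta_rot": [0, 0, 0], "gripper": 1}, {"slide": [0.16, -0.1, 0], "delta_rot": [0, 0, 0], "gripper": 1}, {"slide": [0.16, -0.1, 0], "delta_rot": [0, 0, 0], "gripper": 1}, {"slide": [0.18, -0.07, 0], "delta_rot": [0, 0, 0], "gripper": 1}, {"slide": [0.18, -0.07, 0], "delta_rot": [0, 0, 0], "gripper": 1}, {"slide": [0.18, -0.07, 0], "delta_rot": [0, 0, 0], "gripper": 1}, {"slide": [0.12, -0.04, 0], "delta_rot": [0, 0, 0], "gripper": 1}, {"slide": [0.1, -0.03, 0], "delta_rot": [0, 0, 0], "gripper": 1}, {"slide": [0, 0, 0], "delta_rot": [0, 0, 0], "gripper": 1}, {"slide": [0, 0, 0], "delta_rot": [0, 0, 0], "gripper": 1}]'

```text
time: 14.35
position: [0.5859, -0.0858, 0.1059]
ee_rot: [0.003, -3.141, -0.0]
contact_force: [-0.7, 0.3, 0.3]
width: -0.001
```

Now small pushes until the door presses on the cabinet.

Emit:
apply_moves --motion '[{"slide": [0.06, 0, 0], "delta_rot": [0, 0, 0], "gripper": 1}, {"slide": [0.06, 0, 0], "delta_rot": [0, 0, 0], "gripper": 1}, {"slide": [0.06, 0, 0], "delta_rot": [0, 0, 0], "gripper": 1}, {"slide": [0.04, 0, 0], "delta_rot": [0, 0, 0], "gripper": 1}, {"slide": [0, 0, 0], "delta_rot": [0, 0, 0], "gripper": 1}]'

```text
time: 14.85
position: [0.5927, -0.0858, 0.1059]
ee_rot: [-0.004, 3.142, -0.0]
contact_force: [-0.9, 0.5, -0.4]
width: -0.001
```

Emit:
apply_moves --motion '[{"slide": [0.05, 0, 0], "delta_rot": [0, 0, 0], "gripper": 1}, {"slide": [0.05, 0, 0], "delta_rot": [0, 0, 0], "gripper": 1}, {"slide": [0.03, 0, 0], "delta_rot": [0, 0, 0], "gripper": 1}, {"slide": [0, 0, 0], "delta_rot": [0, 0, 0], "gripper": 1}]'

```text
time: 15.25
position: [0.5963, -0.0858, 0.1058]
ee_rot: [0.003, -3.141, -0.0]
contact_force: [-1.7, 0.9, -0.4]
width: -0.001
```

Emit:
apply_moves --motion '[{"slide": [0.05, 0, 0], "delta_rot": [0, 0, 0], "gripper": 1}, {"slide": [0.03, 0, 0], "delta_rot": [0, 0, 0], "gripper": 1}, {"slide": [0, 0, 0], "delta_rot": [0, 0, 0], "gripper": 1}]'

```text
time: 15.55
position: [0.5965, -0.0858, 0.1056]
ee_rot: [0.003, -3.137, -0.0]
contact_force: [-18.0, -0.4, 10.7]
width: -0.003
```

The door is firmly against the cabinet at the x I expected. I'll back off, then rise clear.

Emit:
apply_moves --motion '[{"slide": [-0.05, 0, 0], "delta_rot": [0, 0, 0], "gripper": 1}, {"slide": [-0.05, 0, 0], "delta_rot": [0, 0, 0], "gripper": 1}, {"slide": [-0.2, 0, 0], "delta_rot": [0, 0, 0], "gripper": 1}, {"slide": [-0.8, 0, 0], "delta_rot": [0, 0, 0], "gripper": 1}, {"slide": [-1, 0, 0], "delta_rot": [0, 0, 0], "gripper": 1}, {"slide": [-1, 0, 0.5], "delta_rot": [0, 0, 0], "gripper": 1}, {"slide": [-0.8, 0, 1], "delta_rot": [0, 0, 0], "gripper": 1}, {"slide": [0, 0.6, 1], "delta_rot": [0, 0, 0], "gripper": 1}, {"slide": [0, 1, 1], "delta_rot": [0, 0, 0], "gripper": 1}, {"slide": [0, 1, 0], "delta_rot": [0, 0, 0], "gripper": 1}, {"slide": [0, 1, 0], "delta_rot": [0, 0, 0], "gripper": 1}, {"slide": [0, 1, 0], "delta_rot": [0, 0, 0], "gripper": 1}, {"slide": [0, 1, 0], "delta_rot": [0, 0, 0], "gripper": 1}, {"slide": [0, 1, 0], "delta_rot": [0, 0, 0], "gripper": 1}, {"slide": [0, 1, 0], "delta_rot": [0, 0, 0], "gripper": 1}, {"slide": [0, 1, 0], "delta_rot": [0, 0, 0], "gripper": 1}, {"slide": [0, 0, 0], "delta_rot": [0, 0, 0], "gripper": 1}, {"slide": [0, 0, 0], "delta_rot": [0, 0, 0], "gripper": 1}]'

```text
time: 17.35
position: [0.4816, 0.1724, 0.2108]
ee_rot: [-0.005, 3.141, -0.0]
contact_force: [-0.2, -1.0, 0.3]
width: 0.0
```

Run:
```python
from h import *
st=telemetry.get_state();print(st['position'],st['contact_force'])
S=cam('side');T=cam('top')
a=cv2.resize(S['pixels'][120:230,160:270],None,fx=3.6,fy=3.6,interpolation=cv2.INTER_CUBIC)
b=cv2.resize(T['pixels'][95:205,235:345],None,fx=3.6,fy=3.6,interpolation=cv2.INTER_CUBIC)
cv2.imwrite('pics/s7.png',np.hstack([a,b]))
```

```text
[0.48159351 0.17243117 0.2108492 ] [-0.16057447 -1.03784881  0.34939724]
```

View pics/s7.png

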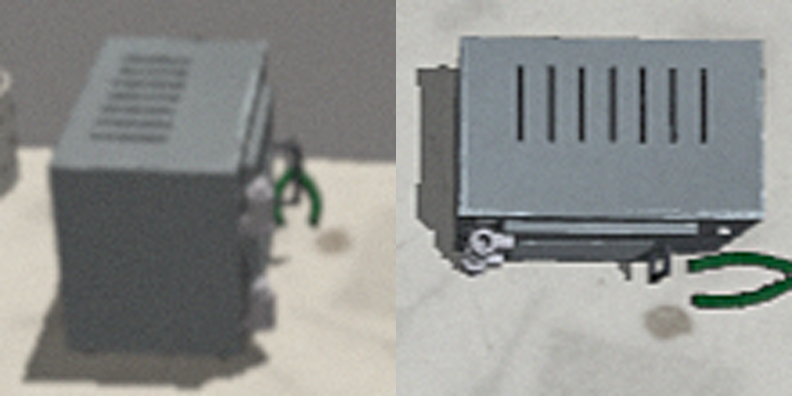

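The door's top edge, from (505,228) to (698,228) in the top crop, runs parallel to the cabinet front. Both knuckles are down, and the bystanders in view haven't moved.

```bash
python3 -c "
from plant import order; print(order.sign_off())"
```

```text
the job is handed in; nothing more can be done
None
```

The guard door is back on both hinge pins, swung shut and released, and the job is handed in at about 17.5 s of the 54 s allowed.

**What I did:** I gripped the door by its top edge and lifted it out of the stand. I brought it in from the front, swung out square, and lowered both knuckles onto the pins. Then I let go and pushed the door shut with closed fingers against its outer face.

**Last checks:**
- **Seating:** The door came to rest with the tool at z = 0.1166 m, against 0.1168 m expected for fully down, with about 8 N pushing back up. The side picture showed both knuckles on their shoulders.
- **Shut:** The final push stopped on the cabinet at x = 0.5965 m, against about 0.5955 m expected, with 18 N. After I let go, the top picture showed the door's top edge parallel to the front.
- **Clear:** The arm ended at (0.48, 0.17, 0.21), touching nothing.

**Limits of the checks:**
- **Pin position:** The three cameras disagreed by several millimetres on the pin's y. I used a compromise, and the knuckles went on without touching the tips.
- **Bystanders:** Only the pliers showed in the last pictures, where they had not moved. I did not look at the phone, tape, screwdriver or reel again at the end.
- **Pictures:** I viewed 13, three over the budget of 10.

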